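# Click the inflator's dial to three pips and start it

## Robot

A 6-joint arm with a two-finger parallel gripper is mounted at the origin on the work surface. World frame = base frame: x ahead of the robot, y to its left, z up, the work surface at z = 0. Lengths are in m, angles in rad, forces in N, time in s.
With the tool pointing down it reaches from about 0.35 to 0.975 m from the base axis. Payload 4.9 kg.
Tool frame: the origin (TCP) lies midway between the tips of the shut fingers; the grasp point (between the pads) lies 19 mm behind it; z points along the fingers, y is the line along which they close (so a half turn about z gives the same grasp; the last joint's range is limited). The gripper opens to 85 mm and grips with 20 to 120 N. Pads are 22 mm wide; open, the fingers measure 114 mm over their backs; the gripper's body (76 mm by 85 mm) begins 54 mm behind the grasp point. The pads swing forward as they close: fully open they stand 13 mm farther back than shut.
Start: joints at [1.183, 0.053, 1.613, -0, 1.476, -0.119], TCP at [0.166, 0.603, 0.231] pointing down, gripper open.
Joint ranges: [-3.01, 3.01], [-1.01, 2.22], [0.06, 2.58], [-1.02, 4.17], [0.09, 2.62], [-3.14, 3.14]. Speed limits (rad/s): [2.57, 2.57, 3.14, 3.14, 3.14, 3.14].

## Interface

Orientations are given as a rotation vector (axis times angle).
In Python, from station import ctrl, optics, job gives the robot as it stands.
- The arm moves only by the shell command python3 -m jog 'ROWS' [OPENING] [FORCE]. ROWS is JSON, a list of rows, each a list of 2 entries, a list of its own where there are three numbers: the shift along the tool's x, y, z in m, then the turn, a rotation vector about the tool's x, y, z in rad. A call has 1 to 5 rows; each row is the pose to reach, as a shift and turn from the pose commanded when the call began, along the tool's axes at that moment; what a row does not reach only later rows make up. A row lasts 1/10 s, in which the tool goes at most 50 mm and 8.59 degrees, less where a joint would pass 70% of its speed; a pose out of reach is approached as far as the arm can. A call with a gripper value outside its range is refused whole. OPENING is the opening, from 0 (shut) to 1 (fully open), set as the call begins (- or left out, the last holds). The fingers move at their own pace and stop on an object; FORCE is the grip in N (left out, the last holds). Time passes only in rows, so rows that repeat a pose let the fingers close. It gives the time, the measured TCP pose, the force, the opening and the grip force at its end, in the units of the state.
- ctrl.get_obs(): the state, without advancing time (a new reading comes with each control period).
- optics.get_image(name): name is "scene" or "top" or "wrist"; returns a dict with "image" (400x640x3 uint8, blue, green, red), "fx", "fy", "cx", "cy" (pixels), "rvec" (rotation vector, rad) and "tvec" (3), from world to camera coordinates, as OpenCV has them; the wrist camera has in their place "mount" (4x4, takes a point from camera to tool coordinates, whose origin is the TCP and whose axes are the flange's). Camera axes: x right, y down, z forward; pixel columns grow to the right and rows downward; lengths in m; the calibration is good to about 2 mm. A picture is of the moment at which its call begins: read the wrist's pose just before it. There is no depth.
- job.finish_job(): hands the job in; it is judged then, once.
The state is a dict: "t": time; "q": joint angles; "dq": joint speeds; "effort": joint torques, N m; "tool_pos": TCP position; "tool_rot": TCP orientation; "contact_force": force on the tool from outside, world axes, zero at the start; "wrist_torque": the same for the moment, N m; "opening": finger opening in m; "grip_force": force on a finger pad.
Only numpy, scipy, OpenCV 4.12 (cv2) and the standard library are available. Lean on these libraries where they do the work, as an engineer would, in place of code of your own. Each camera call takes 0.05 s, during which the arm holds its last target. There are 200 camera calls.

## Task

With a fingertip, turn the big knurled dial on top of the tyre inflator clockwise, by friction, until it clicks into the stop marked with three pips; only then press the round start button beside it fully down and let it spring back up. Touch only, do not pinch or lift anything: the inflator stays standing where it is, and the tyre levers, the rasp and the cup of valve caps stay undisturbed.

Things in the scene. Friction and masses are not known exactly. Their poses are not given: they have to be found in the camera images.
- inflator: tyre inflator, a grey box 150 mm (its x) by 230 mm (its y), its flat top 68 mm above the shelf, about 2.2 kg, standing loose on rubber feet. Origin: centre of its underside, on the shelf; z up. Near it, loose, lie two grey tyre levers and a rasp and stands a ceramic cup: leave them alone
- dial_seat: sprung seat that carries the dial. Origin: on the dial's vertical axis, 70 mm above the shelf, at x = 0, y = +45 mm in the inflator's frame, axes parallel to the inflator's. Pressed down, dial and seat give up to 4 mm against a spring (about 2 N to begin, 8 N fully down), then are rigid
- dial_face (a point): centre of the dial's face, 16 mm above the seat's origin (86 mm above the shelf). The dial is a flat round black disc 96 mm in diameter with a ribbed face and a knurled rim; its lower edge is 11.5 mm below the face. A fingertip pressed on face or rim turns it by friction: about 0.08 N m (2.5 N at 33 mm from the axis) takes it over a detent
- dial (a joint): dial angle (rad), growing clockwise seen from above, range -0.06 to 1.56. Sprung detents: one pip at 0, two at 0.5, three at 1.0, four at 1.5; tops between near 0.25, 0.75, 1.25; let go, it falls into the nearer. Pips are small steel studs on the housing round the dial. The light metal line on its face points, in the inflator's frame, along 0.75 - value (ccw from +x). Starts at one or two pips
- start (a joint): travel of the start button in m, 0 when up, 0.006 fully down; it springs back, and takes about 5 N to press fully down
- start_top (a point): centre of the top of the start button, a round black button 32 mm in diameter in a 48 mm ring on the inflator's top, at x = 0, y = -72 mm in the inflator's frame; its top lies 90 mm above the shelf, 10 mm above its ring, and moves straight down when pressed
- lever_a_mid (a point): middle of a grey plastic tyre lever lying on the shelf, 145 mm long, 16 mm wide, 8 mm thick
- lever_b_mid (a point): middle of the second tyre lever, the same in size
- rasp_mid (a point): a point near the middle of a flat steel rasp with a wooden handle, lying on the shelf, 250 mm long (120 mm to the blade's tip, 130 mm to the handle's end), 26 mm wide, 22 mm high
- cup_mid (a point): centre, half-way up, of a small white ceramic cup of silver valve caps, 66 mm across the rim, 55 mm high

How it is judged:
By the outcome, as a careful person would: the job done as asked, in the order asked, and still so for the second after the job is handed in, with the robot touching nothing.
It also fails if it takes over 48 s, if anything falls off the work surface, if the arm or the gripper's body presses on something with over 40 N, if the wrist force passes 120 N, or if a joint passes its speed limit or range.

## Working session

There is one attempt and no reset: what is moved stays moved. The work goes in short steps, Python scripts to look and compute and a shell command to move; the robot and the scene stay as the last step left them, time stands still between calls to the robot, and variables do not carry over. Pictures are saved under pics/ and viewed, at most 10 in all, crops included, and the job is handed in when it is done.

```bash
mkdir -p pics
python3 - <<'E'
from station import ctrl, optics
import cv2,json,numpy as np
o=ctrl.get_obs();print({k:np.round(v,4).tolist() for k,v in o.items()})
for n in("top","scene"):
    d=optics.get_image(n);cv2.imwrite(f"pics/{n}.png",d["image"])
    print(n,{k:np.round(v,4).tolist() for k,v in d.items() if k!="image"})
    json.dump({k:np.array(v).tolist() for k,v in d.items() if k!="image"},open(f"{n}.json","w"))
E
```

```text
{'t': 0.0, 'q': [1.183, 0.0534, 1.6143, -0.0, 1.476, -0.119], 'dq': [0.0003, -0.0008, -0.0003, -0.0008, 0.0007, 0.0003], 'effort': [-0.0006, -39.368, -37.0179, -0.0001, 0.0071, 0.0], 'tool_pos': [0.1658, 0.602, 0.23], 'tool_rot': [-0.4209, -3.1128, 0.0031], 'contact_force': [-0.7667, -0.2632, -1.0017], 'wrist_torque': [0.0199, 0.0218, -0.0364], 'grip_force': 0.0, 'opening': 0.0854}
top {'fx': 457.8064, 'fy': 457.8064, 'cx': 319.2428, 'cy': 195.846, 'rvec': [2.1084, -2.1486, 0.197], 'tvec': [0.0616, 0.6234, 0.968]}
scene {'fx': 372.0768, 'fy': 372.0768, 'cx': 322.739, 'cy': 200.888, 'rvec': [1.7692, 1.4033, -0.7251], 'tvec': [-0.1878, -0.2722, 1.4611]}
```

View pics/top.png

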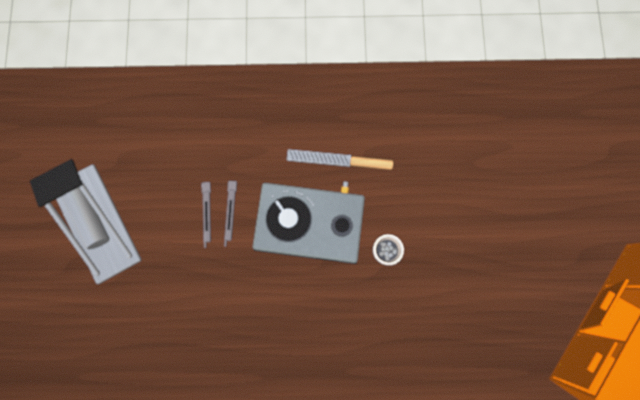

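View pics/scene.png

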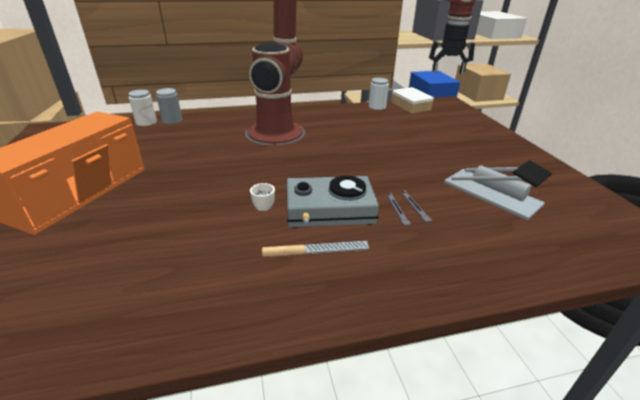

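The top view shows the inflator at about (309,223), the dial at about (288,219) with its line pointing up-left to (278,203), the button at about (342,225), the levers to the left, the rasp above and the cup at (388,250). I'll enlarge it and compute positions.

```bash
cat > h.py <<'E'
import numpy as np,cv2,json
def ray(n,uv,z):
    d=json.load(open(n+".json"));R=cv2.Rodrigues(np.array(d["rvec"]))[0];t=np.array(d["tvec"])
    c=-R.T@t;v=R.T@np.array([(uv[0]-d["cx"])/d["fx"],(uv[1]-d["cy"])/d["fy"],1]);return c+v*(z-c[2])/v[2]
E
python3 - <<'E'
from h import *
for n,u,z in [("dial",(288.5,219),.086),("btn",(342,225),.09),("c1",(263,183),.068),("c2",(364,195),.068),("c3",(357,263),.068),("c4",(253,249),.068),("line",(278,203),.086)]: print(n,ray("top",u,z).round(4))
for n,u,z in [("dial",(348,187),.086),("btn",(304,187),.09)]: print("sc",n,ray("scene",u,z).round(4))
im=cv2.imread("pics/top.png");cv2.imwrite("pics/crop.png",cv2.resize(im[170:275,245:375],None,fx=5.5,fy=5.5,interpolation=cv2.INTER_CUBIC))
E
```

```text
dial [0.5696 0.1171 0.086 ]
btn [0.554  0.0026 0.09  ]
c1 [0.6537 0.1744 0.068 ]
c2 [ 0.6224 -0.0491  0.068 ]
c3 [ 0.4738 -0.0286  0.068 ]
c4 [0.508  0.1956 0.068 ]
line [0.605  0.1396 0.086 ]
sc dial [0.5884 0.1148 0.086 ]
sc btn [0.5712 0.0022 0.09  ]
```

View pics/crop.png

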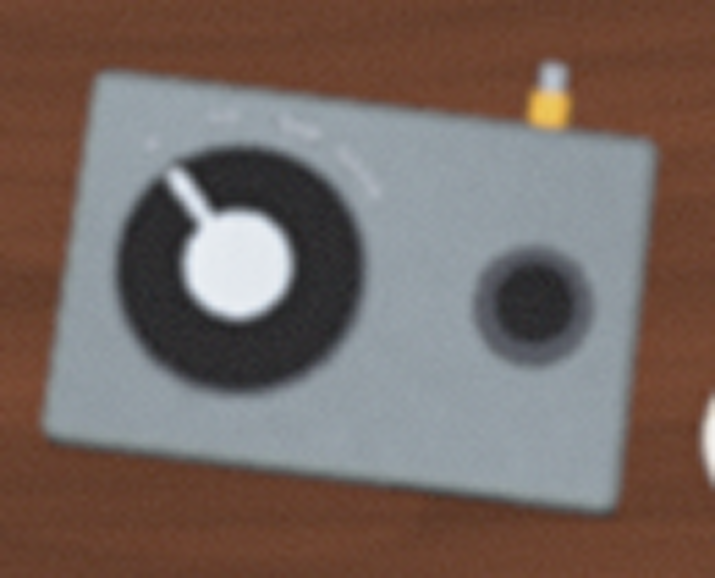

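The line points at the single pip, at crop (152,145). Three pips are at crop (297,128), so the dial needs about 1.0 rad. The corner, dial and button measurements agree: yaw about -0.139, dial (0.571,0.117), button (0.5545,0.002). Next is the approach with the fingers shut.

```bash
cat >> h.py <<'E'
from scipy.spatial.transform import Rotation as Ro
def go(p,deg):  # shift & turn in tool axes to reach world p, tool x at deg, tool down
    from station import ctrl
    o=ctrl.get_obs();R=Ro.from_rotvec(o["tool_rot"]);a=np.radians(deg);c,s=np.cos(a),np.sin(a)
    G=Ro.from_matrix(np.array([[c,s,0],[s,-c,0],[0,0,-1]]))
    print("t",round(o["t"],2),"pos",np.round(o["tool_pos"],4),"F",np.round(o["contact_force"],1),"shift",np.round(R.inv().apply(np.array(p)-o["tool_pos"]),4),"turn",np.round((R.inv()*G).as_rotvec(),3))
E
python3 -m jog '[[[-0.04,-0.03,0.006],[0,0,0]],[[-0.08,-0.06,0.012],[0,0,0]],[[-0.12,-0.09,0.018],[0,0,0]],[[-0.16,-0.12,0.024],[0,0,0]],[[-0.196,-0.15,0.032],[0,0,0]]]' 0
python3 -m jog '[[[-0.04,-0.03,0.006],[0,0,0]],[[-0.08,-0.06,0.012],[0,0,0]],[[-0.12,-0.09,0.018],[0,0,0]],[[-0.16,-0.12,0.024],[0,0,0]],[[-0.196,-0.15,0.032],[0,0,0]]]' 0
python3 -m jog '[[[-0.04,-0.03,0.006],[0,0,-0.1]],[[-0.08,-0.06,0.012],[0,0,-0.2]],[[-0.098,-0.076,0.016],[0,0,-0.35]],[[-0.098,-0.076,0.016],[0,0,-0.5]],[[-0.098,-0.076,0.016],[0,0,-0.5]]]' 0
python3 - <<'E'
from h import *
from station import optics,ctrl
go((.5379,.1098,.15),193)
o=ctrl.get_obs();d=optics.get_image("wrist");cv2.imwrite("pics/w1.png",d["image"])
print(d["mount"].round(4).tolist() if hasattr(d["mount"],"round") else d["mount"],d["fx"],d["cx"],d["cy"])
# predicted pixels of dial centre, start top
M=np.array(d["mount"]);R=Ro.from_rotvec(o["tool_rot"])
for n,p in [("dial",(.571,.1175,.086)),("btn",(.5545,.002,.09)),("tip",(.5379,.1098,.086))]:
    q=np.linalg.inv(M)@np.r_[R.inv().apply(np.array(p)-o["tool_pos"]),1];print(n,d["fx"]*q[0]/q[2]+d["cx"],d["fy"]*q[1]/q[2]+d["cy"])
E
```

```text
t: 0.6
tool_pos: [0.3159, 0.4042, 0.199]
tool_rot: [0.42, 3.113, 0.0]
contact_force: [0.6, 0.0, 0.6]
opening: 0.0124
grip_force: 0.0
t: 1.1
tool_pos: [0.4652, 0.2074, 0.1672]
tool_rot: [0.421, 3.113, 0.001]
contact_force: [0.4, 1.2, 0.1]
opening: -0.0002
grip_force: 0.0
t: 1.6
tool_pos: [0.5384, 0.109, 0.1504]
tool_rot: [0.359, -3.119, -0.0]
contact_force: [0.2, 0.2, -0.1]
opening: -0.0001
grip_force: 0.0
t 1.6 pos [0.5384 0.109  0.1504] F [ 0.2  0.2 -0.1] shift [0.0003 0.0009 0.0004] turn [ 0.    -0.002  0.002]
[[0.0007, -0.964, -0.266, 0.0677], [1.0, 0.0007, -0.0001, -0.0006], [0.0003, -0.266, 0.964, -0.1434], [0.0, 0.0, 0.0, 1.0]] 312.18425433554006 316.9261055089287 197.12263675400973
dial 318.8903090462794 255.6010775624363
btn 159.1488504368665 201.20875687562696
tip 319.02977242378824 211.14727052676568
```

View pics/w1.png

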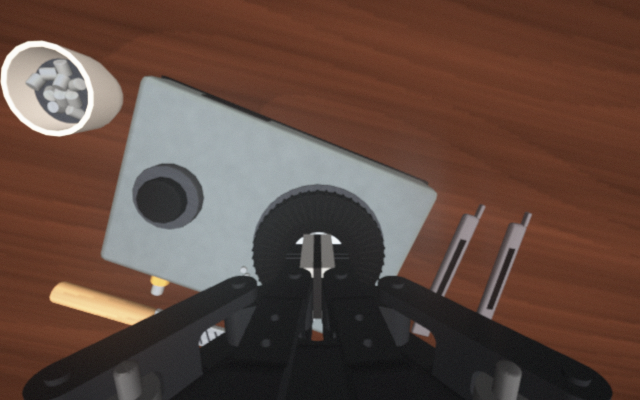

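The wrist view confirms it: the dial is centred at about column 319 and the button is at about (161,199), both within 2–3 px of the prediction. I'll lower the finger to the face.

```bash
python3 -m jog '[[[0,0.001,0.03],[0,0,0]],[[0,0.001,0.05],[0,0,0]],[[0,0.001,0.06],[0,0,0]],[[0,0.001,0.063],[0,0,0]],[[0,0.001,0.065],[0,0,0]]]'
python3 -m jog '[[[0,0,0.001],[0,0,0]],[[0,0,0.002],[0,0,0]],[[0,0,0.002],[0,0,0]]]'
```

```text
t: 2.15
tool_pos: [0.5385, 0.1113, 0.0868]
tool_rot: [-0.362, 3.12, -0.0]
contact_force: [-0.4, -0.3, 0.5]
opening: 0.0
grip_force: 0.0
t: 2.45
tool_pos: [0.5391, 0.111, 0.0855]
tool_rot: [-0.362, 3.119, 0.0]
contact_force: [-1.1, 0.5, 1.8]
opening: -0.0003
grip_force: 1.2
```

```bash
python3 -m jog '[[[0,0,0.001],[0,0,0]],[[0,0,0.002],[0,0,0]],[[0,0,0.003],[0,0,0]],[[0,0,0.003],[0,0,0]]]'
python3 -m jog '[[[0,0,0.001],[0,0,0]],[[0,0,0.0015],[0,0,0]],[[0,0,0.002],[0,0,0]],[[0,0,0.002],[0,0,0]]]'; python3 -c "
from h import *
go((.5379,.1098,.082),193)"
```

```text
t: 2.85
tool_pos: [0.539, 0.111, 0.0825]
tool_rot: [-0.362, 3.119, 0.0]
contact_force: [-1.9, 0.4, 6.3]
opening: -0.0002
grip_force: 3.3
t: 3.25
tool_pos: [0.539, 0.111, 0.0815]
tool_rot: [-0.362, 3.12, 0.0]
contact_force: [-5.3, 0.9, 12.1]
opening: -0.0004
grip_force: 5.8
t 3.25 pos [0.539  0.111  0.0815] F [-5.3  0.9 12.1] shift [ 0.0014 -0.0009 -0.0005] turn [-0.     0.001  0.004]
```

```bash
python3 -m jog '[[[-0.0002,0.0033,0],[0,0,0.1]],[[-0.0007,0.0066,0],[0,0,0.2]],[[-0.0015,0.0098,0],[0,0,0.3]],[[-0.0026,0.0129,0],[0,0,0.4]],[[-0.004,0.0158,0],[0,0,0.5]]]'
python3 - <<'E'
from h import *
from station import optics
go((.5379,.1098,.082),193)
im=optics.get_image("top")["image"];cv2.imwrite("pics/a.png",cv2.resize(im[170:275,245:375],None,fx=4,fy=4,interpolation=cv2.INTER_CUBIC))
im2=optics.get_image("scene")["image"];cv2.imwrite("pics/b.png",np.hstack([cv2.imread("pics/a.png")[:400],cv2.resize(im2[160:240,280:390],None,fx=2.5,fy=5)[:400]]))
E
```

```text
t: 3.75
tool_pos: [0.54, 0.1277, 0.0816]
tool_rot: [0.427, 3.109, 0.002]
contact_force: [-2.1, 0.5, 9.1]
opening: -0.0
grip_force: 4.7
t 3.75 pos [0.54   0.1277 0.0816] F [-2.1  0.5  9.1] shift [-0.0028 -0.0178 -0.0005] turn [ 0.001  0.003 -0.5  ]
```

View pics/b.png

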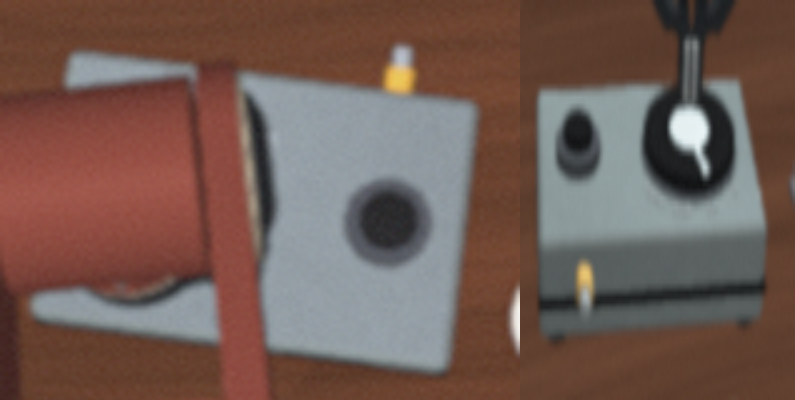

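Seen from the scene camera, the line runs from crop (690,130) to (708,178). The arm hides the dial from above, and the inflator hasn't moved.

Run:
```python
from h import *
def val(c,t):
    a=ray("scene",c,.086);b=ray("scene",t,.086);w=np.arctan2(*(b-a)[1::-1]);return a.round(4),round(.75-(w+.139),3)
f=lambda x,y:(280+(x-520)/2.5,160+y/5)
print(val(f(690,130),f(708,178)))
```

```text
(array([0.5836, 0.1163, 0.086 ]), np.float64(0.522))
```

Measured 0.52 rad after 0.5 commanded, so there's no slip. I'll turn another 0.5.

```bash
python3 -m jog '[[[-0.0002,0.0033,0.0005],[0,0,0.1]],[[-0.0007,0.0066,0.0005],[0,0,0.2]],[[-0.0015,0.0098,0.0005],[0,0,0.3]],[[-0.0026,0.0129,0.0005],[0,0,0.4]],[[-0.004,0.0158,0.0005],[0,0,0.5]]]'
python3 - <<'E'
from h import *
from station import optics
go((.5379,.1098,.082),193)
im2=optics.get_image("scene")["image"];cv2.imwrite("pics/c.png",cv2.resize(im2[160:240,280:390],None,fx=6,fy=6,interpolation=cv2.INTER_CUBIC))
E
```

```text
t: 4.35
tool_pos: [0.5488, 0.1421, 0.0815]
tool_rot: [1.183, 2.906, 0.005]
contact_force: [-1.0, 1.0, 10.3]
opening: 0.0003
grip_force: 4.7
t 4.35 pos [0.5488 0.1421 0.0815] F [-1.   1.  10.3] shift [-0.0148 -0.0308 -0.0006] turn [ 0.003  0.005 -1.   ]
```

View pics/c.png

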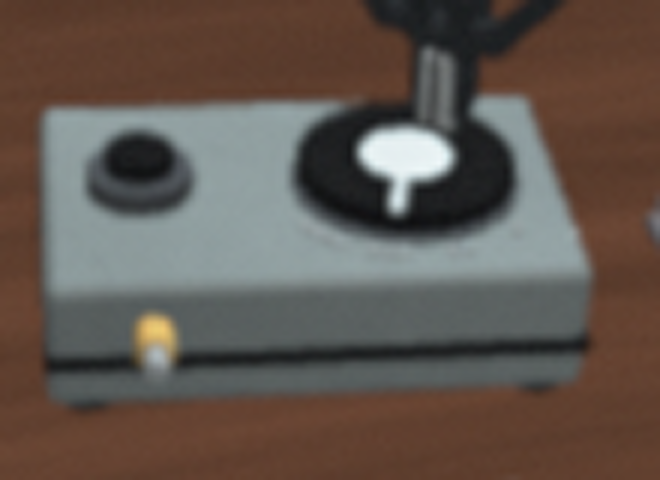

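The line now runs from crop (406,153) to (397,212). I'll lift straight up and check the detent before pressing.

```bash
python3 - <<'E'
from h import *
f=lambda x,y:(280+x/6,160+y/6)
a=ray("scene",f(406,153),.086);b=ray("scene",f(397,212),.086);print(.75-.139-np.arctan2(*(b-a)[1::-1]))
E
python3 -m jog '[[[0,0,-0.003],[0,0,0]],[[0,0,-0.01],[0,0,0]],[[0,0,-0.03],[0,0,0]],[[0,0,-0.05],[0,0,0]],[[0,0,-0.05],[0,0,0]]]'
python3 - <<'E'
from h import *
go((.5545,.002,.12),135)
E
```

```text
0.9857120793522212
t: 4.9
tool_pos: [0.5482, 0.1414, 0.1315]
tool_rot: [1.177, 2.908, 0.003]
contact_force: [0.5, -0.3, -0.2]
opening: 0.0002
grip_force: 0.0
t 4.9 pos [0.5482 0.1414 0.1315] F [ 0.5 -0.3 -0.2] shift [-0.1014 -0.0959  0.0115] turn [0.004 0.003 0.017]
```

Next I'll move over the button and look at the dial with nothing touching it.

```bash
python3 -m jog '[[[-0.034,-0.032,0],[0,0,0]],[[-0.068,-0.064,0],[0,0,0]],[[-0.101,-0.096,0],[0,0,0]],[[-0.101,-0.096,0.011],[0,0,0]],[[-0.101,-0.096,0.011],[0,0,0]]]'
python3 - <<'E'
from h import *
from station import optics
go((.5545,.002,.09),135)
a=optics.get_image("scene")["image"];w=optics.get_image("wrist")["image"]
A=cv2.resize(a[160:240,280:390],None,fx=3.5,fy=3.5,interpolation=cv2.INTER_CUBIC);W=cv2.resize(w,(400,250))
C=np.zeros((280,785,3),np.uint8);C[:280,:385]=A;C[:250,385:]=W;cv2.imwrite("pics/d.png",C)
E
```

```text
t: 5.4
tool_pos: [0.5505, 0.0015, 0.1148]
tool_rot: [-1.18, -2.906, 0.002]
contact_force: [-0.5, 0.8, -0.1]
opening: 0.0001
grip_force: 0.0
t 5.4 pos [0.5505 0.0015 0.1148] F [-0.5  0.8 -0.1] shift [-0.0026  0.0032  0.0247] turn [-0.003 -0.004  0.014]
```

View pics/d.png

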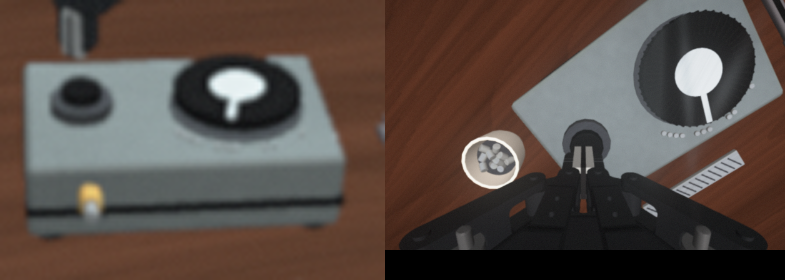

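Released, the line points at the three-pip group at about (705,130) in the wrist half. It sits between the four pips at (672,135) and the two at (733,117). Now I'll press the button.

```bash
python3 -m jog '[[[-0.0025,0.003,0.01],[0,0,0]],[[-0.0025,0.003,0.02],[0,0,0]],[[-0.0025,0.003,0.024],[0,0,0]],[[-0.0025,0.003,0.026],[0,0,0]],[[-0.0025,0.003,0.028],[0,0,0]]]'
python3 -m jog '[[[0,0,0.001],[0,0,0]],[[0,0,0.002],[0,0,0]],[[0,0,0.003],[0,0,0]],[[0,0,0.003],[0,0,0]]]'
python3 -m jog '[[[0,0,0.001],[0,0,0]],[[0,0,0.0015],[0,0,0]],[[0,0,0.0015],[0,0,0]]]'
```

```text
t: 6.0
tool_pos: [0.5562, 0.0029, 0.0895]
tool_rot: [-1.177, -2.912, 0.0]
contact_force: [-0.7, -0.3, 1.6]
opening: -0.0001
grip_force: 0.8
t: 6.4
tool_pos: [0.5566, 0.0026, 0.0872]
tool_rot: [1.178, 2.912, 0.001]
contact_force: [-1.0, 1.4, 3.6]
opening: -0.0003
grip_force: 1.5
t: 6.7
tool_pos: [0.5566, 0.0026, 0.0856]
tool_rot: [1.178, 2.912, 0.001]
contact_force: [-1.3, 2.0, 4.3]
opening: 0.0
grip_force: 2.0
```

```bash
python3 -m jog '[[[0,0,0.001],[0,0,0]],[[0,0,0.002],[0,0,0]],[[0,0,0.0025],[0,0,0]],[[0,0,0.0025],[0,0,0]]]'
python3 -m jog '[[[0,0,0.0005],[0,0,0]],[[0,0,0.001],[0,0,0]],[[0,0,0.001],[0,0,0]]]'
```

```text
t: 7.1
tool_pos: [0.5567, 0.0026, 0.084]
tool_rot: [1.178, 2.912, 0.0]
contact_force: [-4.4, 2.5, 9.6]
opening: -0.0001
grip_force: 4.7
t: 7.4
tool_pos: [0.5567, 0.0026, 0.0839]
tool_rot: [-1.178, -2.912, -0.0]
contact_force: [-6.8, 2.5, 13.9]
opening: 0.0002
grip_force: 7.0
```

The force climbs with no further travel at z = 0.084, so the button is fully down. Lifting clear.

```bash
python3 -m jog '[[[0,0,-0.004],[0,0,0]],[[0,0,-0.015],[0,0,0]],[[0,0,-0.04],[0,0,0]],[[0,0,-0.08],[0,0,0]],[[0,0,-0.12],[0,0,0]]]'
python3 -m jog '[[[0,0,-0.02],[0,0,0]],[[0,0,-0.02],[0,0,0]],[[0,0,-0.02],[0,0,0]]]'
python3 - <<'E'
from h import *
from station import optics
a=optics.get_image("scene")["image"];w=optics.get_image("wrist")["image"]
A=cv2.resize(a[160:240,280:390],None,fx=3.5,fy=3.5,interpolation=cv2.INTER_CUBIC);W=cv2.resize(w,(400,250))
C=np.zeros((280,785,3),np.uint8);C[:280,:385]=A;C[:250,385:]=W;cv2.imwrite("pics/e.png",C)
E
```

```text
t: 7.9
tool_pos: [0.5555, 0.0022, 0.2019]
tool_rot: [-1.178, -2.91, 0.002]
contact_force: [1.9, 0.5, 0.2]
opening: -0.0001
grip_force: 0.0
t: 8.2
tool_pos: [0.5562, 0.0023, 0.2213]
tool_rot: [-1.178, -2.912, 0.001]
contact_force: [-0.2, 0.2, -1.1]
opening: 0.0001
grip_force: 0.0
```

View pics/e.png

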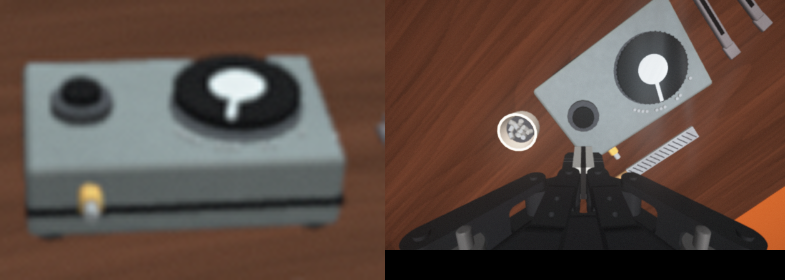

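The dial is still at three pips, the button is back up, and nothing else has moved.

```bash
python3 -c "
from station import job
print(job.finish_job())"
```

```text
the job is handed in; nothing more can be done
None
```

The dial was turned clockwise to the three-pip stop, then the start button was pressed fully down and sprang back up; the last pictures showed the inflator, levers, rasp and cup undisturbed, and the job is handed in (about 8 s used).

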